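Lock a bearing cap in the bench fixture with its thumb wedge

ROBOT

A 7-joint arm with a two-finger parallel gripper is mounted at the origin on the work surface. World frame = base frame: x ahead of the robot, y to its left, z up, the work surface at z = 0. Lengths are in m, angles in rad, forces in N, time in s.
With the tool pointing down it reaches from about 0.35 to 0.9 m from the base axis. Payload 7.2 kg.
Tool frame: the origin (TCP) lies midway between the tips of the shut fingers; the grasp point (between the pads) lies 19 mm behind it; z points along the fingers, x is the direction in which the jaws open and shut, and the axes are right-handed (so a half turn about z gives the same grasp; the last joint's range is limited). The gripper opens to 85 mm and grips with 20 to 120 N. Pads are 22 mm wide; open, the fingers measure 114 mm over their backs; the gripper's body (76 mm by 85 mm) begins 54 mm behind the grasp point. The pads swing forward as they close: fully open they stand 13 mm farther back than shut.
Start: joints at [1.101, 0.411, -0.013, 1.596, 0.006, 1.134, -0.082], TCP at [0.244, -0.575, 0.231] pointing down, gripper open.
Joint ranges: [-2.95, 2.95], [-0.29, 1.99], [-1.47, 1.44], [0.14, 2.54], [-1.03, 4.17], [0.13, 1.85], [-2.86, 2.86]. Speed limits (rad/s): [2.39, 2.39, 3.01, 3.01, 3.14, 3.14, 3.14].

INTERFACE

Orientations are given as a unit quaternion [w, x, y, z].
In Python, from station import telemetry, imaging, order gives the robot as it stands.
- The arm moves only by the tool servo_tool, never from a script. Its argument "rows" is a list of rows, each a list of 7 numbers: the shift along the tool's x, y, z in m, then the turn, a rotation vector about the tool's x, y, z in degrees, then the finger opening in m, from 0 to 0.0854. In form: [[tx, ty, tz, ax, ay, az, claw], ...]. A call has 1 to 10 rows; each row shifts and turns the commanded pose from where the row before left it, along the tool's axes as they then stand; what a row does not reach is not made up. A row lasts 1/10 s, in which the tool goes at most 50 mm and 8.59 degrees, less where a joint would pass 70% of its speed; a pose out of reach is approached as far as the arm can. A call is refused whole if a number of a shift passes 0.05 or a number of a turn 8.59, either way. A call with a gripper value outside its range is refused whole. The fingers move at their own pace and stop on an object; "squeeze" is the grip in N (left out, the last holds). Time passes only in rows, so rows that do not move let the fingers close. It gives the time, the measured TCP pose, the force and the opening at its end, in the units of the state.
- telemetry.state(): the state, without advancing time (a new reading comes with each control period).
- imaging.camera(name): name is "side" or "top"; returns the picture (420x560x3 uint8, red, green, blue); there is no depth.
- imaging.camera_model(name): a dict with "fx", "fy", "cx", "cy" (pixels), "extrinsics" (4x4, takes a point from camera to world coordinates). Camera axes: x right, y down, z forward; pixel columns grow to the right and rows downward; lengths in m; the calibration is good to about 2 mm. A picture is of the moment at which its call begins. camera_model takes no time and is no camera call.
- order.hand_in(): hands the job in, once; it reports no verdict.
The state is a dict: "time": time; "joint_pos": joint angles; "qd": joint speeds; "joint_torque": joint torques, N m; "ee_pos": TCP position; "tcp_rot": TCP orientation; "contact_force": force on the tool from outside, world axes, zero at the start; "wrist_torque": the same for the moment, N m; "gripper_width": finger opening in m.
Only numpy, scipy, OpenCV 4.12 (cv2) and the standard library are available. Lean on these libraries where they do the work, as an engineer would, in place of code of your own. Each camera call takes 0.05 s, during which the arm holds its last target. There are 200 camera calls.

TASK

Clamp the bearing cap in the bench fixture: first slide the bar forward by its upright post, gently, until it presses the cap squarely home against the anvil, and let go of it. Then slide the thumb wedge forward along its ramp until it jams firmly between ramp and bar and stays jammed by itself, without forcing it, and let go; leave the tools and loose pieces on and beside the fixture alone.

Things in the scene. Friction and masses are not known exactly. Their poses are not given: they have to be found in the camera images.
- fixture: Dark steel base plate, 150 x 390 x 12 mm, fixed. Origin on the bench (z = 0) under the bar's centre line; the plate spans -55 to +95 mm in its x, -195 to +195 mm in its y. Its +y is FORWARD, the way bar and wedge slide, towards the anvil. Bar along x = 0; wedge and ramp on its +x side. Axes of fixture, bar, anvil are parallel.
- straps (a point): A point on the fixture, on the bench at the middle between the two straps that cross over the bar and guide it (fixture y = -50 mm; straps at y = -80 and -20 mm, x -26.5 to +9.5 mm, tops 34.5 mm over the bench, screw heads to 38.5). They hang from a fence along the bar's -x side (x -26.5 to -12.5 mm, 28 mm over the bench).
- bar: Sliding steel bar, 24 mm wide, 16 mm high, 200 mm long, on the plate, slides along the fixture's y only (stroke 110 mm, about 2.5 N friction, stays where left). Origin under the middle of its front end, on the plate's top. The front is a push head 50 mm wide, 28 mm high; its flat front face, at the origin's y, meets the cap. The bar runs back to -y.
- post (a point): Middle of the rear (-y) face of the bar's upright post: 24 mm wide (x), 12 mm thick (y), from 28 to 78 mm over the bench. This point: 58 mm over the bench, 32 mm behind the bar's front face. Push here towards +y, finger ends at least 48 mm over the bench so as to pass above straps and keeper strip (42 mm). Stop at some 12 N: the cap is home then.
- anvil: Fixed dark steel anvil, 80 mm wide, 30 mm deep, 44 mm high, on the plate near its +y end; adjustable, so its place differs each time. Origin at the middle of the lower edge of its face that meets the cap (looks to -y). With the 40 mm long cap home, the cap's centre is 20 mm and the bar's front face 40 mm in front of that face.
- cap: Loose aluminium bearing cap, 60 (x) x 40 (y) x 36 mm high plus two bosses to 40 mm, arched below, 0.3 to 0.6 kg, on the plate between bar and anvil, up to 15 mm short of the anvil and slightly turned; the bar pushes it home (2 to 4 N more than the bar alone). Origin: centre of its underside, on the plate's top. Over 30 N on it is too much.
- wedge: Loose steel thumb wedge, 0.4 kg, flat on the plate between the bar (straight side, -x) and the ramp (sloping side, +x). 100 mm long, 22 mm high, 10 mm thick at its thin front end, growing 1 in 6 to the rear, then the thumb plate. Origin under the thin end at the straight side, on the plate's top; it runs back to -y. Starts loose, close to the bar.
- thumb (a point): Middle of the rear (-y) face of the wedge's thumb plate: 30 mm wide (x), 12 mm thick (y), from 12 to 57 mm over the bench; this point is 34 mm over the bench. Push here towards +y, best low. Free slide 2.5 N; once it wedges the push rises. 14 to 20 N sets it well, best pushed again after easing off; over 25 N is forcing it. Self-locking. With the bar forward the plate around it is free.
- ramp_nominal (a point): Nominal front lower corner of the ramp face, a point on the plate's top. The ramp block (72 mm long, running back to -y, face sloping 1 in 6 away from the bar) has a dark keeper strip over its sloping edge, top 42 mm over the bench. It is spring-backed (1 mm per 20 N), adjustable by some mm and not measured: the wedge jams 25 to 90 mm ahead of its start.
- socket: Bystander: short steel tube; to be left alone. Origin under its centre.
- bolt: Bystander: bolt; to be left alone. Origin under its centre.
- wrench: Bystander: wrench; to be left alone. Origin under its centre.
- driver: Bystander: screwdriver; to be left alone. Origin under its centre.

How it is judged:
On the way, in this order (a step that is already met when the one before it is completed fails the run):
1. the bar holds the cap home against the anvil while the wedge is still loose (y of bar in the frame of anvil above -0.042 m and y of cap in the frame of anvil above -0.0216 m and x of cap in the frame of anvil between -0.008 and 0.008 m and angle between the y axis of cap and the y axis of anvil, either way round below 0.05 rad and contact force between wedge and bar below 1 N), for 0.2 s.
2. the wedge is jammed between ramp and bar (y of bar in the frame of anvil above -0.042 m and y of cap in the frame of anvil above -0.0216 m and x of cap in the frame of anvil between -0.008 and 0.008 m and angle between the y axis of cap and the y axis of anvil, either way round below 0.05 rad and contact force between wedge and bar above 6 N), for 0.2 s.
At the end, for the whole second after the job is handed in: The cap stands home against the anvil (within 1.6 mm, within 8 mm of its middle, square within 3 degrees), the bar's front face is up against it (within 2 mm), and the wedge, flat on the plate, is jammed by itself between ramp and bar, pressing on the bar with more than 6 N; all at rest (all of step 2 and z of wedge in the frame of fixture below 0.0155 m and angle between wedge's own z axis and vertical below 0.05 rad and linear speed of each of wedge, cap below 0.005 m/s); the robot touches nothing.
It fails at once if the cap is pressed by the bar with more than 35 N (contact force between bar and cap above 35 N).
It fails at once if the wedge is forced: pushed with more than 30 N, or pressing on the bar with more than 24 N (contact force between the fingers and wedge above 30 N or contact force between wedge and bar above 24 N).
It fails at once if a tool or loose piece on or beside the fixture is moved by more than 30 mm (distance of any of socket, bolt, wrench, driver from where it was at the start of the episode above 0.03 m).
It also fails if it takes over 64 s, if anything falls off the work surface, if the arm or the gripper's body presses on something with over 40 N, if the wrist force passes 120 N, or if a joint passes its speed limit or range.

## Working session

There is one attempt and no reset: what is moved stays moved. The work goes in short steps, Python scripts to look and compute and a tool call to move; the robot and the scene stay as the last step left them, time stands still between calls to the robot, and variables do not carry over. Pictures are saved under pics/ and viewed, about 8 in all and at most 12, crops included, and the job is handed in when it is done.

Besides the shell and the picture viewer there is one more tool, called after "Emit:" as name(argument=value, ...) on one line, values as JSON. servo_tool: Moves the arm, as the interface text tells. Its arguments: {"type":"object","properties":{"rows":{"type":"array"},"squeeze":{"type":"number"}},"required":["rows"]}

```bash
mkdir -p pics; python3 - <<'E'
from station import telemetry, imaging
import cv2,numpy as np
for n in ("top","side"):
    im=imaging.camera(n); cv2.imwrite(f"pics/{n}0.png",cv2.resize(im[:,:,::-1],(784,588),interpolation=cv2.INTER_CUBIC)); cv2.imwrite(f"pics/{n}0raw.png",im[:,:,::-1])
    m=imaging.camera_model(n); print(n,m["fx"],m["fy"],m["cx"],m["cy"]); print(np.round(m["extrinsics"],4))
s=telemetry.state(); print(s)
E
```

```text
top 379.9644390381833 379.9644390381833 278.3095859562498 205.33886991134443
[[ 0.0224 -0.9936  0.1111  0.4949]
 [-0.9993 -0.0192  0.0306  0.0116]
 [-0.0283 -0.1117 -0.9933  0.7357]
 [ 0.      0.      0.      1.    ]]
side 542.779140284881 542.779140284881 283.74860535003234 207.43984293614767
[[-9.873e-01 -9.150e-02  1.301e-01  4.599e-01]
 [-1.591e-01  5.674e-01 -8.079e-01  7.128e-01]
 [ 1.000e-04 -8.183e-01 -5.747e-01  5.730e-01]
 [ 0.000e+00  0.000e+00  0.000e+00  1.000e+00]]
{'time': 0.1, 'joint_pos': array([ 1.10080349,  0.41185853, -0.01276675,  1.59694432,  0.0055937 ,
        1.13428407, -0.08219882]), 'qd': array([-0.00083206, -0.00270314, -0.00079533, -0.00265495, -0.000515  ,
        0.00017483,  0.00208235]), 'joint_torque': array([ 2.09653706e-03, -6.01833415e+01,  6.84015770e-01, -3.00091267e+01,
        1.39757784e-02,  6.48844172e-03, -2.09806308e-05]), 'ee_pos': array([ 0.24424521, -0.57482557,  0.23051936]), 'tcp_rot': array([-3.70666990e-04,  8.34006981e-01, -5.51753408e-01, -6.28277428e-04]), 'contact_force': array([-0.22295151,  0.28583278,  0.05816816]), 'wrist_torque': array([ 0.03203989, -0.02085986,  0.00334819]), 'gripper_width': 0.08519032096934757}
```

View pics/top0.png

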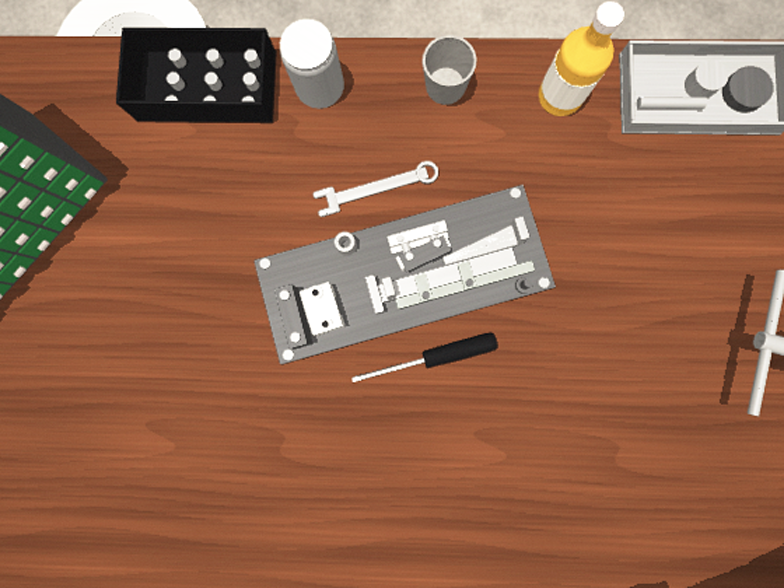

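View pics/side0.png

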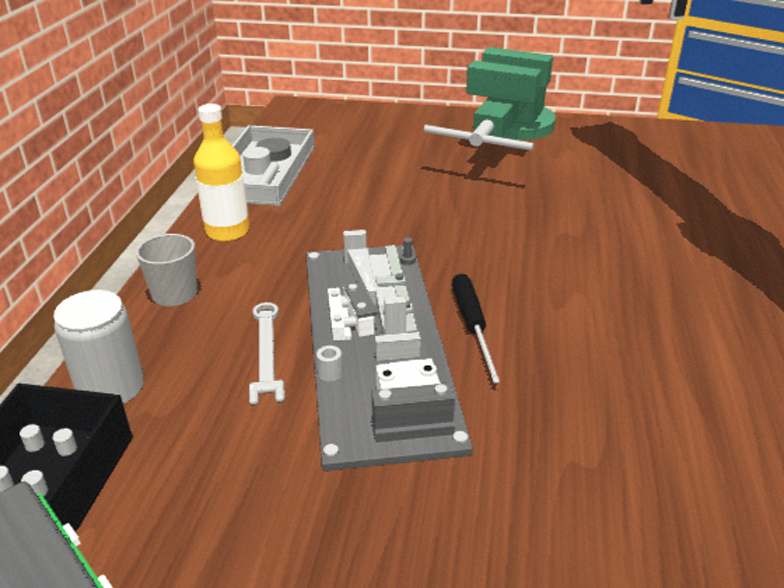

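Top view shows the fixture with its plate corners at about (255,262), (523,185), (555,288) and (281,363) in the 784-wide image; the anvil is on the left, so forward is about world +y. The bolt stands behind the bar near (522,286). Next I'll enlarge both views.

```bash
cat > h.py <<'E'
import numpy as np
from station import imaging
def ray(n,u,v,z):
    m=imaging.camera_model(n); T=np.array(m["extrinsics"])
    d=T[:3,:3]@np.array([(u-m["cx"])/m["fx"],(v-m["cy"])/m["fy"],1]); o=T[:3,3]
    return o+d*(z-o[2])/d[2]
def proj(n,P):
    m=imaging.camera_model(n); T=np.linalg.inv(m["extrinsics"]); p=np.atleast_2d(P)@T[:3,:3].T+T[:3,3]
    return np.c_[p[:,0]/p[:,2]*m["fx"]+m["cx"],p[:,1]/p[:,2]*m["fy"]+m["cy"]]
E
python3 - <<'E'
import cv2
a=cv2.imread("pics/top0raw.png")[120:270,175:405]; cv2.imwrite("pics/topc.png",cv2.resize(a,None,fx=3.45,fy=3.45,interpolation=cv2.INTER_CUBIC))
a=cv2.imread("pics/side0raw.png")[160:340,205:345]; cv2.imwrite("pics/sidec.png",cv2.resize(a,None,fx=3.3,fy=3.3,interpolation=cv2.INTER_CUBIC))
E
```

```text
(no output)
```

View pics/topc.png

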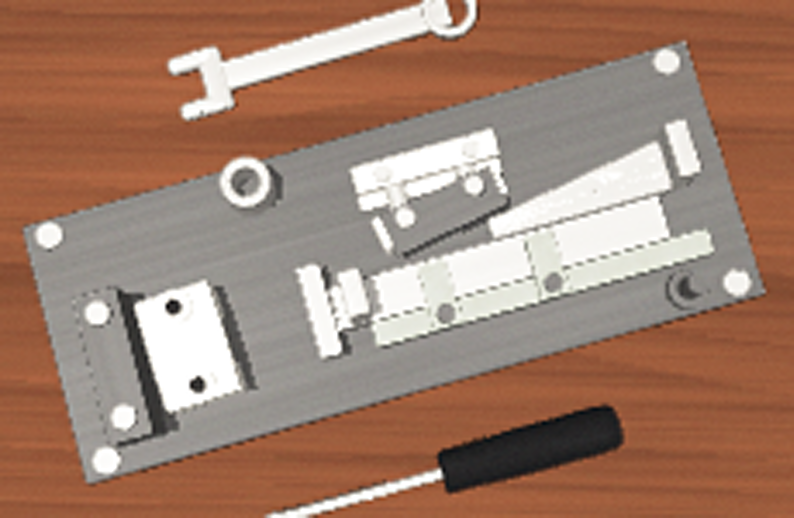

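View pics/sidec.png

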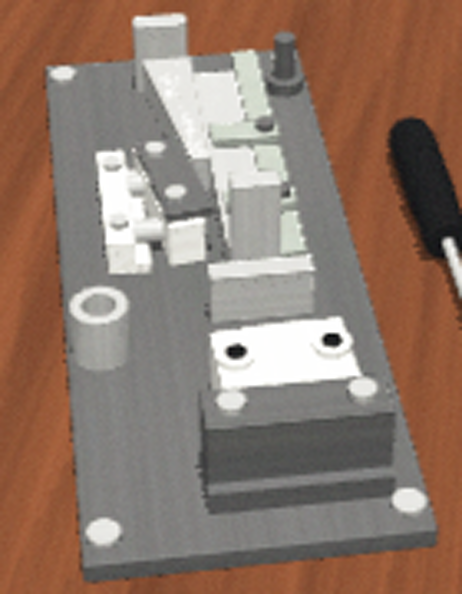

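```bash
python3 - <<'E'
from h import *
from scipy.optimize import least_squares
loc=np.array([[95,195,12],[95,-195,12],[-55,-195,12],[-55,195,12]])/1e3
t=np.array([[25,228],[686,42],[764,293],[89,483]])/3.45+[175,120]
s=np.array([[84,567],[47,66],[298,55],[435,532]])/3.3+[205,160]
def W(p,L):
    c,q=np.cos(p[2]),np.sin(p[2]); return L@np.array([[c,q,0],[-q,c,0],[0,0,1]])+[p[0],p[1],0]
def f(p,w=(1,1)): return np.r_[(w[0]*(proj("top",W(p,loc))-t)).ravel(),(w[1]*(proj("side",W(p,loc))-s)).ravel()]
for w in ((1,0),(0,1),(1,1)):
    r=least_squares(f,[.6,0,.25],args=(w,)); print(w,r.x,np.round(r.fun,1))
p=r.x; np.save("fix.npy",p)
c,q=np.cos(p[2]),np.sin(p[2]); R=np.array([[c,-q],[q,c]])
def F(n,u,v,z):
    k=(3.45,(175,120)) if n=="top" else (3.3,(205,160))
    P=ray(n,u/k[0]+k[1][0],v/k[0]+k[1][1],z); return np.round(R.T@(P[:2]-p[:2])*1e3,1)
for nm,n,u,v,z in [("headL","top",297,268,40),("headR","top",322,356,40),("headL s","side",210,281,40),("headR s","side",315,274,40),
 ("post s rear L","side",232,180,78),("post s rear R","side",279,176,78),("postrear","top",360,270,78),("postrear2","top",370,318,78),
 ("thumb rear","top",688,120,57),("thumb rear2","top",700,172,57),("thumb s rL","side",134,17,57),("thumb s rR","side",184,15,57),
 ("anvil","top",118,290,56),("anvil2","top",155,435,56),("anvil s","side",203,382,56),("anvils2","side",390,378,56),
 ("wedge tip","top",490,235,34),("bolt","side",284,38,45),("socket","top",246,183,40),("capRear","top",210,282,48),("caprear2","top",245,393,48),("capF","top",137,300,48),("capF2","top",170,412,48)]:
    print(nm,F(n,u,v,z/1e3))
E
```

```text
(1, 0) [0.57647447 0.0093926  0.29483007] [-1.1 -0.5  0.4 -0.7  1.3  0.2 -0.7  0.8  0.  -0.   0.  -0.   0.  -0.
  0.  -0. ]
(0, 1) [0.57815438 0.01235964 0.29274225] [-0.  -0.  -0.  -0.  -0.  -0.  -0.  -0.  -1.1  0.5 -0.2  0.1  0.3 -2.
  1.1  0.2]
(1, 1) [0.57756225 0.01071899 0.29275522] [-1.7 -1.3 -0.1 -1.1  0.6 -0.1 -1.5 -0.  -0.4 -0.4  0.3 -0.3  0.7 -2.4
  1.6 -0.7]
headL [24.1 49.7]
headR [-25.   49.2]
headL s [26.1 52. ]
headR s [-23.8  53.3]
post s rear L [12.  24.9]
post s rear R [-10.4  24.7]
postrear [ 8.9 17.8]
postrear2 [-16.   19.5]
thumb rear [  41.6 -169.5]
thumb rear2 [  13.3 -167.4]
thumb s rL [  44.7 -167.2]
thumb s rR [  16.5 -165.6]
anvil [ 36.  142.8]
anvil2 [-42.5 142.9]
anvil s [ 38.4 138.9]
anvils2 [-41. 147.]
wedge tip [ 14.1 -55.3]
bolt [ -38.8 -153. ]
socket [76.3 64.1]
capRear [28.2 95.8]
caprear2 [-33.5  93.1]
capF [ 29.4 135.7]
capF2 [-32.6 133.7]
```

Both cameras agree: the fixture is at (0.577, 0.011) turned 0.293 rad, bar front y≈51 mm, post rear y≈19, anvil y≈143, thumb rear at (29, -167). First I turn the tool square to the fixture and shut the gripper.

Emit:
servo_tool(rows=[[0,0,0,0,0,-8.38,0],[0,0,0,0,0,-8.38,0],[0,0,0,0,0,-8.38,0],[0,0,0,0,0,-8.38,0],[0,0,0,0,0,-8.38,0],[0,0,0,0,0,-8.38,0],[0,0,0,0,0,-8.38,0],[0,0,0,0,0,-8.38,0],[0,0,0,0,0,-8.38,0],[0,0,0,0,0,-8.38,0]], squeeze=40)

```text
time: 1.1
ee_pos: [0.2442, -0.575, 0.2308]
tcp_rot: [-0.0, 0.989, 0.149, -0.0]
contact_force: [-0.7, -0.6, 0.1]
gripper_width: -0.0002
```

```bash
cat > st.py <<'E'
from h import *
from station import telemetry
from scipy.spatial.transform import Rotation as Ro
def show():
    s=telemetry.state(); p=np.load("fix.npy"); c,q=np.cos(p[2]),np.sin(p[2]); R=np.array([[c,-q],[q,c]])
    T=Ro.from_quat(np.roll(s["tcp_rot"],-1)).as_matrix(); A=np.eye(3);A[:2,:2]=R
    e=A.T@(s["ee_pos"]-[p[0],p[1],0]); print("t",round(s["time"],2),"fix mm",np.round(e*1e3,1),"F fix",np.round(A.T@s["contact_force"],1),"w",round(s["gripper_width"],4))
    print("tool axes in fixture\n",np.round(A.T@T,3))
if __name__=="__main__": show()
E
python3 st.py
```

```text
t 1.1 fix mm [-488.2 -464.6  230.8] F fix [-0.9 -0.4  0.1] w -0.0002
tool axes in fixture
 [[ 1.     0.007 -0.   ]
 [ 0.007 -1.     0.001]
 [-0.    -0.001 -1.   ]]
```

Emit:
servo_tool(rows=[[0.04,-0.038,0,0,0,0,0],[0.04,-0.038,0,0,0,0,0],[0.04,-0.038,0,0,0,0,0],[0.04,-0.038,0,0,0,0,0],[0.04,-0.038,0,0,0,0,0],[0.04,-0.038,0,0,0,0,0],[0.04,-0.038,0,0,0,0,0],[0.04,-0.038,0,0,0,0,0],[0.04,-0.038,0,0,0,0,0],[0.04,-0.038,0,0,0,0,0]])

```text
time: 2.1
ee_pos: [0.4922, -0.1389, 0.2312]
tcp_rot: [0.0, 0.989, 0.146, -0.0]
contact_force: [0.8, -0.1, 0.1]
gripper_width: -0.0002
```

Emit:
servo_tool(rows=[[0.04,-0.03,0,0,0,0,0],[0.04,-0.03,0,0,0,0,0],[0.005,-0.01,0.02,0,0,0.4,0],[0,0,0.02,0,0,0,0],[0,0,0.02,0,0,0,0],[0,0,0,0,0,0,0],[0,0,0,0,0,0,0]])

```text
time: 2.8
ee_pos: [0.5527, -0.0491, 0.1713]
tcp_rot: [-0.0, 0.99, 0.143, -0.0]
contact_force: [0.3, -0.1, 0.7]
gripper_width: 0.0002
```

```bash
python3 st.py
```

```text
t 2.8 fix mm [-41.1 -50.1 171.3] F fix [ 0.3 -0.2  0.7] w 0.0002
tool axes in fixture
 [[ 1.    -0.006 -0.001]
 [-0.006 -1.     0.   ]
 [-0.001 -0.    -1.   ]]
```

Emit:
servo_tool(rows=[[0.014,-0.015,0,0,0,-0.3,0],[0.014,-0.015,0,0,0,0,0],[0.013,-0.015,0,0,0,0,0],[0,0,0,0,0,0,0],[0,0,0.03,0,0,0,0],[0,0,0.03,0,0,0,0],[0,0,0.03,0,0,0,0],[0,0,0,0,0,0,0],[0,0,0,0,0,0,0]])

```text
time: 3.7
ee_pos: [0.5796, 0.0052, 0.0823]
tcp_rot: [0.0, 0.989, 0.145, 0.0]
contact_force: [-0.3, 0.3, 0.7]
gripper_width: 0.0002
```

```bash
python3 st.py; python3 - <<'E'
from station import imaging
import cv2,numpy as np
a=imaging.camera("top")[120:270,175:405,::-1]; b=imaging.camera("side")[130:330,200:350,::-1]
cv2.imwrite("pics/m1.png",np.hstack([cv2.resize(a,(460,300)),cv2.resize(b,(300,400))[:300]]) )
cv2.imwrite("pics/m1.png",np.hstack([cv2.resize(a,(490,320),interpolation=2),cv2.resize(b,(300,400),interpolation=2)[:320]]))
E
```

```text
t 3.7 fix mm [ 0.3 -5.8 82.3] F fix [-0.2  0.3  0.7] w 0.0002
tool axes in fixture
 [[ 1.    -0.002  0.   ]
 [-0.002 -1.    -0.   ]
 [ 0.     0.    -1.   ]]
```

View pics/m1.png

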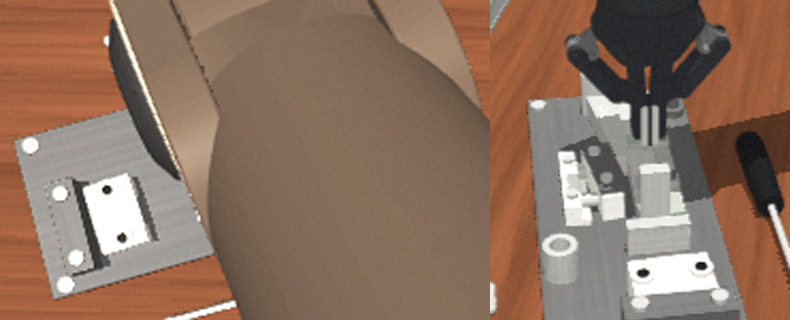

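The fingers sit behind the post and in line with it (side view, about (650,125)). I'll lower to z≈54 mm and creep forward until contact.

Emit:
servo_tool(rows=[[0,0,0.014,0,0,0,0],[0,0,0.014,0,0,0,0],[0,-0.004,0,0,0,0,0],[0,-0.004,0,0,0,0,0],[0,-0.004,0,0,0,0,0],[0,-0.004,0,0,0,0,0],[0,-0.004,0,0,0,0,0],[0,-0.003,0,0,0,0,0],[0,-0.003,0,0,0,0,0],[0,0,0,0,0,0,0]])

```text
time: 4.8
ee_pos: [0.5717, 0.0314, 0.0535]
tcp_rot: [-0.0, 0.989, 0.146, 0.0]
contact_force: [0.4, -0.3, 0.0]
gripper_width: 0.0002
```

```bash
python3 st.py
```

```text
t 4.8 fix mm [ 0.4 21.5 53.5] F fix [ 0.3 -0.4  0. ] w 0.0002
tool axes in fixture
 [[ 1. -0.  0.]
 [-0. -1.  0.]
 [ 0. -0. -1.]]
```

Emit:
servo_tool(rows=[[0,-0.002,0,0,0,0,0],[0,-0.002,0,0,0,0,0],[0,-0.002,0,0,0,0,0],[0,-0.002,0,0,0,0,0]])

```text
time: 5.2
ee_pos: [0.5696, 0.0383, 0.0534]
tcp_rot: [0.0, 0.989, 0.145, 0.0]
contact_force: [0.7, -1.6, 1.2]
gripper_width: -0.0
```

```bash
python3 st.py; python3 - <<'E'
from station import imaging
import cv2,numpy as np
b=imaging.camera("side")[140:340,210:350,::-1]
cv2.imwrite("pics/m2.png",cv2.resize(b,None,fx=3,fy=3,interpolation=2))
E
```

```text
t 5.2 fix mm [ 0.3 28.8 53.4] F fix [ 0.2 -1.7  1.2] w -0.0
tool axes in fixture
 [[ 1.    -0.001  0.   ]
 [-0.001 -1.    -0.   ]
 [ 0.     0.    -1.   ]]
```

View pics/m2.png

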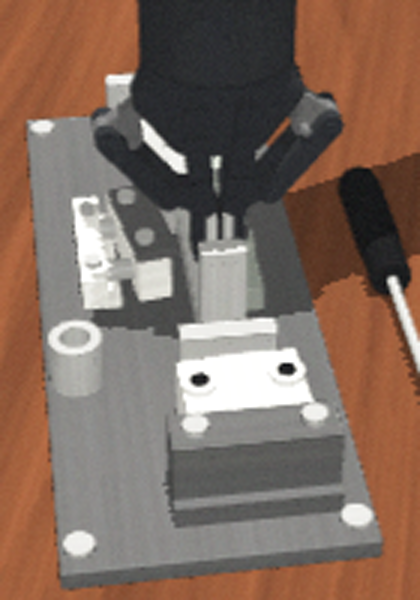

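The post is in contact (force about -2 N), the bar is moving and the cap is still short of the anvil. I'll continue gently.

Emit:
servo_tool(rows=[[0,-0.002,0,0,0,0,0],[0,-0.002,0,0,0,0,0],[0,-0.002,0,0,0,0,0],[0,-0.002,0,0,0,0,0],[0,-0.002,0,0,0,0,0],[0,-0.002,0,0,0,0,0],[0,-0.002,0,0,0,0,0],[0,-0.002,0,0,0,0,0]])

```text
time: 6.05
ee_pos: [0.5648, 0.0538, 0.0533]
tcp_rot: [0.0, 0.989, 0.145, 0.0]
contact_force: [0.8, -2.7, 1.3]
gripper_width: 0.0002
```

Emit:
servo_tool(rows=[[0,-0.001,0,0,0,0,0],[0,-0.001,0,0,0,0,0],[0,-0.001,0,0,0,0,0]])

```text
time: 6.35
ee_pos: [0.564, 0.0565, 0.0533]
tcp_rot: [0.0, 0.989, 0.145, -0.0]
contact_force: [0.3, -1.8, 2.9]
gripper_width: 0.0003
```

Emit:
servo_tool(rows=[[0,-0.001,0,0,0,0,0],[0,-0.001,0,0,0,0,0],[0,-0.001,0,0,0,0,0]])

```text
time: 6.65
ee_pos: [0.5631, 0.0595, 0.0533]
tcp_rot: [0.0, 0.989, 0.145, 0.0]
contact_force: [0.7, -2.5, 2.6]
gripper_width: -0.0001
```

```bash
python3 st.py
```

```text
t 6.65 fix mm [ 0.3 50.8 53.3] F fix [-0.1 -2.6  2.6] w -0.0001
tool axes in fixture
 [[ 1.    -0.001  0.   ]
 [-0.001 -1.    -0.   ]
 [ 0.     0.    -1.   ]]
```

Emit:
servo_tool(rows=[[0,-0.001,0,0,0,0,0],[0,-0.001,0,0,0,0,0],[0,-0.001,0,0,0,0,0],[0,-0.001,0,0,0,0,0]])

```text
time: 7.05
ee_pos: [0.5622, 0.0625, 0.0533]
tcp_rot: [0.0, 0.989, 0.145, 0.0]
contact_force: [1.6, -4.3, 2.0]
gripper_width: 0.0003
```

Emit:
servo_tool(rows=[[0,-0.001,0,0,0,0,0],[0,-0.001,0,0,0,0,0],[0,-0.001,0,0,0,0,0]])

```text
time: 7.35
ee_pos: [0.5614, 0.065, 0.0533]
tcp_rot: [0.001, 0.989, 0.145, 0.0]
contact_force: [1.6, -5.5, 2.6]
gripper_width: 0.0002
```

Emit:
servo_tool(rows=[[0,-0.001,0,0,0,0,0],[0,-0.001,0,0,0,0,0]])

```text
time: 7.55
ee_pos: [0.5608, 0.0668, 0.0533]
tcp_rot: [0.001, 0.989, 0.145, 0.0]
contact_force: [2.3, -5.9, 1.8]
gripper_width: -0.0
```

Emit:
servo_tool(rows=[[0,-0.001,0,0,0,0,0],[0,-0.001,0,0,0,0,0]])

```text
time: 7.75
ee_pos: [0.5603, 0.0687, 0.0533]
tcp_rot: [0.001, 0.989, 0.145, 0.0]
contact_force: [1.1, -5.9, 1.6]
gripper_width: 0.0001
```

Emit:
servo_tool(rows=[[0,-0.001,0,0,0,0,0],[0,-0.0005,0,0,0,0,0]])

```text
time: 7.95
ee_pos: [0.5601, 0.0692, 0.0533]
tcp_rot: [0.001, 0.989, 0.145, 0.0]
contact_force: [3.2, -9.6, 3.4]
gripper_width: -0.0
```

Emit:
servo_tool(rows=[[0,-0.0005,0,0,0,0,0],[0,-0.0005,0,0,0,0,0]])

```text
time: 8.15
ee_pos: [0.5601, 0.0693, 0.0533]
tcp_rot: [0.002, 0.99, 0.144, 0.0]
contact_force: [3.4, -11.6, 2.7]
gripper_width: 0.0001
```

Emit:
servo_tool(rows=[[0,-0.0005,0,0,0,0,0],[0,-0.0005,0,0,0,0,0]])

```text
time: 8.35
ee_pos: [0.5601, 0.0693, 0.0533]
tcp_rot: [0.002, 0.99, 0.144, 0.0]
contact_force: [4.0, -13.2, 2.7]
gripper_width: -0.0003
```

```bash
python3 st.py
```

```text
t 8.35 fix mm [ 0.1 61.1 53.3] F fix [  0.1 -13.8   2.7] w -0.0003
tool axes in fixture
 [[ 1.    -0.004 -0.   ]
 [-0.004 -1.    -0.004]
 [-0.     0.004 -1.   ]]
```

The bar stopped at 61 mm, as predicted, with 14 N: the cap is home. I'll hold briefly, back off and rise.

Emit:
servo_tool(rows=[[0,0,0,0,0,0,0],[0,0,0,0,0,0,0],[0,0,0,0,0,0,0],[0,0.002,0,0,0,0,0],[0,0.002,0,0,0,0,0],[0,0.004,0,0,0,0,0],[0,0.01,0,0,0,0,0],[0,0.01,0,0,0,0,0],[0,0,0,0,0,0,0]])

```text
time: 9.25
ee_pos: [0.5674, 0.0443, 0.053]
tcp_rot: [0.0, 0.99, 0.144, -0.0]
contact_force: [0.5, -0.6, -0.0]
gripper_width: -0.0
```

Emit:
servo_tool(rows=[[0,0,-0.03,0,0,0,0],[0,0,-0.03,0,0,0,0],[0.005,0.03,-0.01,0,0,0,0],[0.005,0.03,0,0,0,0,0],[0.005,0.03,0,0,0,0,0],[0.005,0.03,0,0,0,0,0],[0.005,0.03,0,0,0,0,0],[0.004,0.03,0,0,0,0,0],[0,0.03,0,0,0,0,0],[0,0,0,0,0,0,0]])

```text
time: 10.25
ee_pos: [0.6554, -0.1524, 0.1225]
tcp_rot: [0.001, 0.99, 0.142, -0.0]
contact_force: [-0.7, -0.4, -0.5]
gripper_width: 0.0
```

```bash
python3 st.py; python3 - <<'E'
from station import imaging
import cv2,numpy as np
a=imaging.camera("top")[120:270,175:405,::-1]; b=imaging.camera("side")[130:340,200:350,::-1]
cv2.imwrite("pics/m3r.png",b)
cv2.imwrite("pics/m3.png",np.hstack([cv2.resize(a,(370,590),interpolation=2)[:, :],cv2.resize(b,(421,590),interpolation=2)])[:, 300:])
E
```

```text
t 10.25 fix mm [  27.5 -178.6  122.5] F fix [-0.8 -0.2 -0.5] w 0.0
tool axes in fixture
 [[ 1.    -0.007 -0.001]
 [-0.007 -1.    -0.002]
 [-0.001  0.002 -1.   ]]
```

View pics/m3.png

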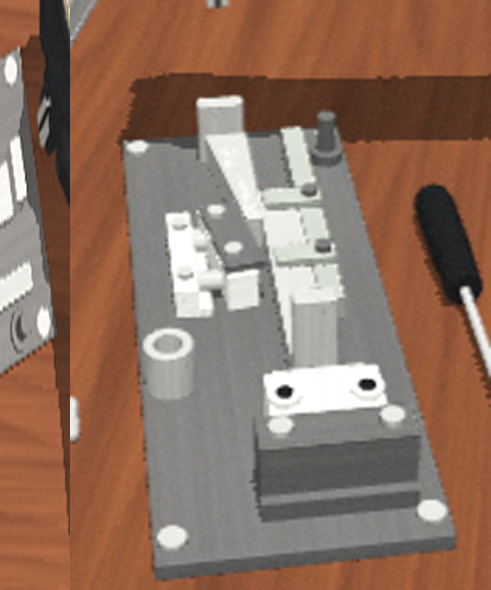

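The cap sits square against the anvil with the bar on it, the thumb wedge hasn't moved (plate top at about (220,100)), and the bystanders are in place. Next, go down behind the thumb plate.

Emit:
servo_tool(rows=[[0.002,0.007,0,0,0,-0.4,0],[0,0.007,0,0,0,0,0],[0,0,0.025,0,0,0,0],[0,0,0.025,0,0,0,0],[0,0,0.025,0,0,0,0],[0,0,0.02,0,0,0,0],[0,0,0,0,0,0,0],[0,0,0,0,0,0,0]])

```text
time: 11.15
ee_pos: [0.6614, -0.1589, 0.0286]
tcp_rot: [-0.0, 0.989, 0.149, -0.0]
contact_force: [0.3, -0.6, 0.3]
gripper_width: -0.0002
```

```bash
python3 st.py
```

```text
t 11.15 fix mm [  31.4 -186.6   28.6] F fix [ 0.1 -0.6  0.3] w -0.0002
tool axes in fixture
 [[ 1.     0.007 -0.   ]
 [ 0.007 -1.     0.   ]
 [-0.    -0.    -1.   ]]
```

Emit:
servo_tool(rows=[[-0.002,0,0,0,0,0.35,0],[0,-0.002,0,0,0,0,0],[0,-0.002,0,0,0,0,0],[0,-0.002,0,0,0,0,0],[0,-0.002,0,0,0,0,0],[0,-0.002,0,0,0,0,0],[0,-0.002,0,0,0,0,0],[0,-0.002,0,0,0,0,0],[0,-0.002,0,0,0,0,0]])

```text
time: 12.05
ee_pos: [0.6549, -0.1447, 0.0285]
tcp_rot: [0.0, 0.989, 0.146, 0.0]
contact_force: [0.7, -3.8, 3.2]
gripper_width: 0.0
```

Emit:
servo_tool(rows=[[0,-0.002,0,0,0,0,0],[0,-0.002,0,0,0,0,0],[0,-0.002,0,0,0,0,0]])

```text
time: 12.35
ee_pos: [0.6529, -0.1385, 0.0283]
tcp_rot: [0.0, 0.989, 0.146, -0.0]
contact_force: [0.0, -3.7, 3.1]
gripper_width: -0.0002
```

Emit:
servo_tool(rows=[[0,-0.002,0,0,0,0,0],[0,-0.002,0,0,0,0,0],[0,-0.002,0,0,0,0,0]])

```text
time: 12.65
ee_pos: [0.6512, -0.1328, 0.0283]
tcp_rot: [0.0, 0.989, 0.146, 0.0]
contact_force: [1.6, -3.3, 3.2]
gripper_width: -0.0002
```

```bash
python3 st.py
```

```text
t 12.65 fix mm [  29.1 -158.6   28.3] F fix [ 0.6 -3.6  3.2] w -0.0002
tool axes in fixture
 [[ 1. -0.  0.]
 [-0. -1. -0.]
 [ 0.  0. -1.]]
```

Emit:
servo_tool(rows=[[0,-0.002,0,0,0,0,0],[0,-0.002,0,0,0,0,0],[0,-0.002,0,0,0,0,0]])

```text
time: 12.95
ee_pos: [0.6494, -0.127, 0.0283]
tcp_rot: [0.0, 0.989, 0.146, 0.0]
contact_force: [1.8, -3.8, 3.1]
gripper_width: -0.0004
```

Emit:
servo_tool(rows=[[0,-0.0015,0,0,0,0,0],[0,-0.0015,0,0,0,0,0],[0,-0.0015,0,0,0,0,0]])

```text
time: 13.25
ee_pos: [0.6482, -0.1228, 0.0283]
tcp_rot: [0.0, 0.989, 0.146, 0.0]
contact_force: [1.8, -2.7, 3.4]
gripper_width: 0.0002
```

Emit:
servo_tool(rows=[[0,-0.0015,0,0,0,0,0],[0,-0.0015,0,0,0,0,0],[0,-0.0015,0,0,0,0,0]])

```text
time: 13.55
ee_pos: [0.6469, -0.1185, 0.0283]
tcp_rot: [0.0, 0.989, 0.146, 0.0]
contact_force: [1.3, -4.4, 3.5]
gripper_width: 0.0002
```

```bash
python3 st.py
```

```text
t 13.55 fix mm [  29.1 -143.7   28.3] F fix [ 0.  -4.6  3.5] w 0.0002
tool axes in fixture
 [[ 1. -0.  0.]
 [-0. -1. -0.]
 [ 0.  0. -1.]]
```

Emit:
servo_tool(rows=[[0,-0.0015,0,0,0,0,0],[0,-0.0015,0,0,0,0,0],[0,-0.0015,0,0,0,0,0]])

```text
time: 13.85
ee_pos: [0.6456, -0.1141, 0.0283]
tcp_rot: [0.0, 0.989, 0.146, 0.0]
contact_force: [0.7, -4.3, 3.3]
gripper_width: 0.0003
```

Emit:
servo_tool(rows=[[0,-0.0015,0,0,0,0,0],[0,-0.0015,0,0,0,0,0],[0,-0.0015,0,0,0,0,0]])

```text
time: 14.15
ee_pos: [0.6442, -0.1098, 0.0283]
tcp_rot: [-0.0, 0.989, 0.146, -0.0]
contact_force: [1.0, -4.1, 4.3]
gripper_width: -0.0
```

Emit:
servo_tool(rows=[[0,-0.0015,0,0,0,0,0],[0,-0.0015,0,0,0,0,0],[0,-0.0015,0,0,0,0,0]])

```text
time: 14.45
ee_pos: [0.643, -0.1055, 0.0283]
tcp_rot: [0.0, 0.989, 0.146, 0.0]
contact_force: [1.2, -3.0, 3.0]
gripper_width: -0.0002
```

```bash
python3 st.py
```

```text
t 14.45 fix mm [  29.1 -130.2   28.3] F fix [ 0.3 -3.3  3. ] w -0.0002
tool axes in fixture
 [[ 1. -0.  0.]
 [-0. -1. -0.]
 [ 0.  0. -1.]]
```

Emit:
servo_tool(rows=[[0,-0.0015,0,0,0,0,0],[0,-0.0015,0,0,0,0,0],[0,-0.0015,0,0,0,0,0]])

```text
time: 14.75
ee_pos: [0.6416, -0.1014, 0.0283]
tcp_rot: [0.0, 0.989, 0.146, -0.0]
contact_force: [0.3, -4.6, 3.7]
gripper_width: 0.0002
```

Emit:
servo_tool(rows=[[0,-0.0015,0,0,0,0,0],[0,-0.0015,0,0,0,0,0],[0,-0.0015,0,0,0,0,0]])

```text
time: 15.05
ee_pos: [0.6402, -0.0982, 0.0283]
tcp_rot: [0.001, 0.989, 0.145, -0.0]
contact_force: [1.6, -7.4, 2.8]
gripper_width: -0.0001
```

Force is rising, so the wedge is starting to engage.

Emit:
servo_tool(rows=[[0,-0.001,0,0,0,0,0],[0,-0.0005,0,0,0,0,0]])

```text
time: 15.25
ee_pos: [0.6397, -0.0973, 0.0283]
tcp_rot: [0.001, 0.989, 0.145, -0.0]
contact_force: [1.2, -8.1, 3.5]
gripper_width: -0.0002
```

```bash
python3 st.py
```

```text
t 15.25 fix mm [  28.3 -121.3   28.3] F fix [-1.2 -8.1  3.5] w -0.0002
tool axes in fixture
 [[ 1.    -0.001 -0.001]
 [-0.001 -1.    -0.002]
 [-0.001  0.002 -1.   ]]
```

Emit:
servo_tool(rows=[[0,-0.001,0,0,0,0,0],[0,-0.001,0,0,0,0,0]])

```text
time: 15.45
ee_pos: [0.6392, -0.0962, 0.0283]
tcp_rot: [0.001, 0.989, 0.145, -0.0]
contact_force: [1.9, -10.3, 3.7]
gripper_width: 0.0001
```

Emit:
servo_tool(rows=[[0,-0.0005,0,0,0,0,0],[0,-0.0005,0,0,0,0,0]])

```text
time: 15.65
ee_pos: [0.6391, -0.096, 0.0283]
tcp_rot: [0.002, 0.989, 0.145, -0.0]
contact_force: [0.6, -11.2, 3.2]
gripper_width: 0.0003
```

Emit:
servo_tool(rows=[[0,-0.001,0,0,0,0,0],[0,0,0,0,0,0,0]])

```text
time: 15.85
ee_pos: [0.6389, -0.0955, 0.0283]
tcp_rot: [0.002, 0.989, 0.145, -0.0]
contact_force: [2.1, -11.3, 3.1]
gripper_width: 0.0001
```

Emit:
servo_tool(rows=[[0,-0.0005,0,0,0,0,0],[0,-0.0005,0,0,0,0,0]])

```text
time: 16.05
ee_pos: [0.6388, -0.0953, 0.0284]
tcp_rot: [0.002, 0.99, 0.144, -0.0]
contact_force: [2.8, -15.0, 2.2]
gripper_width: 0.0001
```

```bash
python3 st.py
```

```text
t 16.05 fix mm [  28.1 -119.2   28.4] F fix [ -1.6 -15.2   2.2] w 0.0001
tool axes in fixture
 [[ 1.    -0.003 -0.001]
 [-0.003 -1.    -0.005]
 [-0.001  0.005 -1.   ]]
```

Emit:
servo_tool(rows=[[0,-0.0005,0,0,0,0,0],[0,-0.0005,0,0,0,0,0],[0,0,0,0,0,0,0]])

```text
time: 16.35
ee_pos: [0.6387, -0.095, 0.0284]
tcp_rot: [0.003, 0.99, 0.144, 0.0]
contact_force: [3.0, -14.1, 2.6]
gripper_width: 0.0005
```

Emit:
servo_tool(rows=[[0,0.0015,0,0,0,0,0],[0,0.0015,0,0,0,0,0],[0,0.0015,0,0,0,0,0],[0,0,0,0,0,0,0]])

```text
time: 16.75
ee_pos: [0.6389, -0.0949, 0.028]
tcp_rot: [0.0, 0.989, 0.146, -0.001]
contact_force: [-0.7, -6.8, 2.7]
gripper_width: 0.0001
```

Emit:
servo_tool(rows=[[0,-0.001,0,0,0,0,0],[0,-0.001,0,0,0,0,0],[0,-0.001,0,0,0,0,0],[0,-0.001,0,0,0,0,0]])

```text
time: 17.15
ee_pos: [0.6389, -0.0947, 0.0282]
tcp_rot: [0.002, 0.99, 0.145, 0.0]
contact_force: [3.3, -16.2, 0.9]
gripper_width: -0.0001
```

```bash
python3 st.py
```

```text
t 17.15 fix mm [  28.3 -118.7   28.2] F fix [ -1.6 -16.5   0.9] w -0.0001
tool axes in fixture
 [[ 1.    -0.003 -0.   ]
 [-0.003 -1.    -0.005]
 [-0.     0.005 -1.   ]]
```

Emit:
servo_tool(rows=[[0,-0.0005,0,0,0,0,0],[0,0,0,0,0,0,0]])

```text
time: 17.35
ee_pos: [0.6388, -0.0947, 0.0283]
tcp_rot: [0.003, 0.99, 0.144, 0.0]
contact_force: [2.5, -14.8, 1.7]
gripper_width: 0.0003
```

Emit:
servo_tool(rows=[[0,0.0015,0,0,0,0,0],[0,0.0015,0,0,0,0,0],[0,0.0015,0,0,0,0,0],[0,0,0,0,0,0,0]])

```text
time: 17.75
ee_pos: [0.639, -0.0947, 0.0279]
tcp_rot: [0.0, 0.989, 0.146, -0.001]
contact_force: [-0.5, -6.3, 1.7]
gripper_width: -0.0003
```

Emit:
servo_tool(rows=[[0,-0.0015,0,0,0,0,0],[0,-0.0015,0,0,0,0,0],[0,-0.001,0,0,0,0,0],[0,0,0,0,0,0,0]])

```text
time: 18.15
ee_pos: [0.6389, -0.0945, 0.0282]
tcp_rot: [0.002, 0.989, 0.145, 0.0]
contact_force: [4.6, -13.4, 0.9]
gripper_width: 0.0
```

```bash
python3 st.py
```

```text
t 18.15 fix mm [  28.3 -118.4   28.2] F fix [  0.6 -14.1   0.9] w 0.0
tool axes in fixture
 [[ 1.    -0.003 -0.   ]
 [-0.003 -1.    -0.005]
 [-0.     0.005 -1.   ]]
```

Emit:
servo_tool(rows=[[0,-0.0005,0,0,0,0,0],[0,-0.0005,0,0,0,0,0],[0,0,0,0,0,0,0]])

```text
time: 18.45
ee_pos: [0.6388, -0.0944, 0.0283]
tcp_rot: [0.003, 0.99, 0.144, 0.0]
contact_force: [4.1, -15.5, 0.4]
gripper_width: -0.0003
```

```bash
python3 st.py
```

```text
t 18.45 fix mm [  28.3 -118.3   28.3] F fix [ -0.5 -16.    0.4] w -0.0003
tool axes in fixture
 [[ 1.    -0.003 -0.   ]
 [-0.003 -1.    -0.006]
 [-0.     0.006 -1.   ]]
```

Firm at 16 N with three pushes and almost no further advance. I'll let go straight back, rise clear, and check.

Emit:
servo_tool(rows=[[0,0.002,0,0,0,0,0],[0,0.002,0,0,0,0,0],[0,0.002,0,0,0,0,0],[0,0.003,0,0,0,0,0],[0,0.005,0,0,0,0,0],[0,0.01,0,0,0,0,0],[0,0.01,0,0,0,0,0],[0,0,0,0,0,0,0]])

```text
time: 19.25
ee_pos: [0.6482, -0.1246, 0.0281]
tcp_rot: [0.001, 0.99, 0.144, 0.0]
contact_force: [-0.1, -0.5, -0.1]
gripper_width: 0.0004
```

Emit:
servo_tool(rows=[[0,0,-0.03,0,0,0,0],[0,0,-0.03,0,0,0,0],[0,0,-0.03,0,0,0,0],[0,0.03,-0.02,0,0,0,0],[0,0.03,0,0,0,0,0],[0,0.03,0,0,0,0,0],[0,0.03,0,0,0,0,0],[0,0.03,0,0,0,0,0],[0,0,0,0,0,0,0],[0,0,0,0,0,0,0]])

```text
time: 20.25
ee_pos: [0.6908, -0.2662, 0.1377]
tcp_rot: [-0.0, 0.989, 0.145, -0.0]
contact_force: [0.8, -0.1, -0.5]
gripper_width: -0.0002
```

```bash
python3 st.py; python3 - <<'E'
from station import imaging
import cv2,numpy as np
b=imaging.camera("side")[130:340,200:350,::-1]; a=imaging.camera("top")[120:270,175:405,::-1]
cv2.imwrite("pics/m4.png",cv2.resize(b,None,fx=2.8,fy=2.8,interpolation=2)); cv2.imwrite("pics/m4t.png",cv2.resize(a,None,fx=3.45,fy=3.45,interpolation=2))
E
```

```text
t 20.25 fix mm [  28.5 -297.8  137.7] F fix [ 0.7 -0.3 -0.5] w -0.0002
tool axes in fixture
 [[ 1.    -0.002 -0.   ]
 [-0.002 -1.     0.001]
 [-0.    -0.001 -1.   ]]
```

View pics/m4.png

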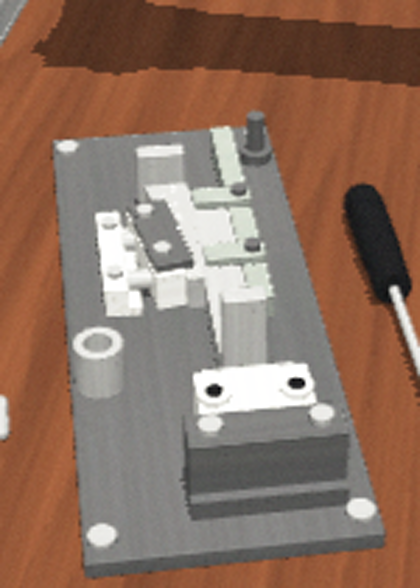

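View pics/m4t.png

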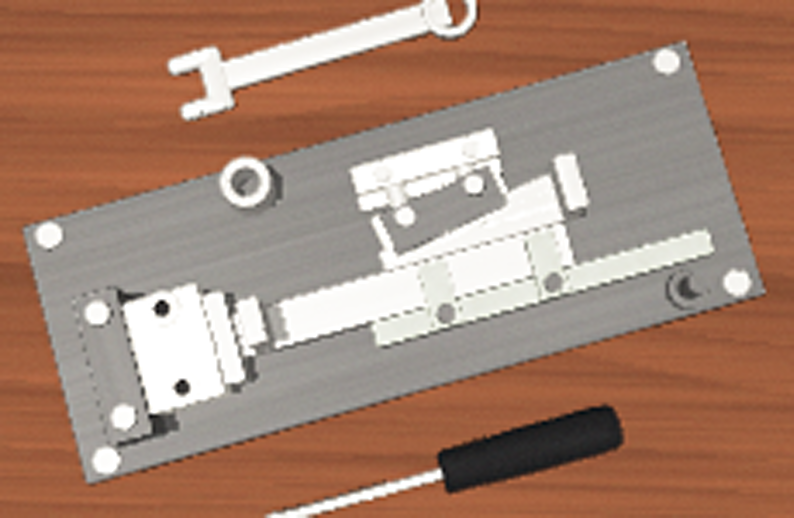

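The views show the cap square on the anvil, the bar head against it and the wedge jammed between ramp and bar. All bystanders are in their original pixels. Handing in.

```bash
python3 -c "
from station import order; print(order.hand_in())"
```

```text
the job is handed in; nothing more can be done
None
```

The bearing cap is clamped and I handed the job in at about 20 s on the robot's clock. The hand-in gave no verdict.

- **Cap and bar:** I pushed the bar forward by its post until it stopped at the position I had predicted. The push read about 14 N, slightly over the 12 N guide. I then let go of the bar.
- **Wedge:** I slid it about 57 mm along the ramp until it jammed. I pushed three times to about 15–16 N, easing off to about 6–7 N between pushes without fully breaking contact. The last pushes moved it only 0.2–0.3 mm each, and then I let go.
- **Last checks:** In the final pictures the cap sits square against the anvil with the bar head on it. The wedge is jammed between ramp and bar, and the socket, bolt, wrench and driver show no visible movement. The arm is clear and its force reading is close to zero.
- **Not measured:** I could not read the wedge's force on the bar. From its travel after it started to bind and the ramp's spring rate, I estimate about 20 N, between the 6 N needed and the 24 N limit. I judged the millimetre tolerances on the cap and bar by eye from the pictures and the stop position.

No check failed or disagreed.

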